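# Demould a cast dish and turn it with the marble in it

## Task

Take the newly cast dish by its handle's grip and lift it straight up, unturned, out of its mould to about 10 cm; then, over the mould, turn it a quarter turn (either way, seen from above), level and smoothly, so that the marble loose in it stays in the middle of the hollow. Finish while still holding the dish up there, level and still, nothing else carrying it. Leave the garlic, creamer and timer as they are.

Things in the scene. Friction and masses are not known exactly. Their poses are not given: they have to be found in the camera images.
- mould: Dark rubber open mould, fixed to the worktop: square tray 146 mm outside (160 mm over the low foot flange), 26 mm high; open square cavity 126 mm wide, 20 mm deep (floor 6 mm above the worktop), so the dish cannot turn in it. Origin: centre of its underside, on the worktop; z up, x and y along its sides. Yaw within 30 degrees.
- dish: Terracotta square dish, 120 x 120 mm, rim 18 mm above its underside, 0.17 to 0.35 kg, loose in the mould's cavity with 3 mm play a side, x and y along the mould's. A steel wire handle rises from its +y and -y sides, runs over it along its y and carries a wooden grip. Origin: centre of its underside; z up.
- dish_middle (a point): Centre of the dish's hollow, on its surface, 5 mm above the dish's underside. The round hollow is 94 mm across and about 12 mm deep, nearly flat over its middle 24 mm, rising to about 25 degrees at its edge.
- dish_grip (a point): Centre of the light wooden grip on the handle, straight above the middle of the dish, 88 mm above its underside. The grip is a bar 56 mm long along the dish's y, 16 mm wide along the dish's x and 18 mm high; pinch it across its 16 mm width, from above. The top of the marble is 55 mm below the grip's centre.
- marble_center (a point): Centre of a loose green glass marble, 28 mm across, 30 g, lying at the bottom of the dish's hollow; it rolls freely.
- garlic: Garlic bulb, 48 mm wide, 51 mm high, standing on the worktop to the right of the mould. Origin: centre of its underside. Bystander.
- creamer: Small plain grey creamer jug with a handle, 48 x 63 mm, 55 mm high, on the worktop to the right of the mould. Origin: centre of its underside. Bystander.
- timer: Wind-up kitchen timer, green top and white base, 65 mm wide, 58 mm high, on the worktop to the far right of the mould. Origin: centre of its underside. Bystander.
- marble: The same marble as a body; its origin lies on its surface and turns with it as it rolls, so go by marble_center instead.

How it is judged (in metres and radians):
On the way, in this order (a step that is already met when the one before it is completed fails the run):
1. the dish is lifted out of the mould, clear of its rim, not yet turned, with the marble in it (z of dish in the frame of mould above 0.036 m and angle between the x axis of dish and the x axis of mould, either way round below 0.35 rad and contact force between dish and mould below 0.1 N and distance between marble_center and dish_middle below 0.028 m), for 0.2 s.
2. held up level over the mould, the dish has been turned by a quarter turn (z of dish in the frame of mould above 0.06 m and angle between the x axis of dish and the x axis of mould, either way round above 1.37 rad and angle between dish's own z axis and vertical below 0.12 rad and distance between marble_center and dish_middle below 0.028 m and horizontal distance between dish and mould below 0.06 m), for 0.2 s.
At the end, for the whole second after the job is handed in: Dish held by its grip (TCP within 50 mm of it), still, underside 65-170 mm above the worktop, within 60 mm of the mould's centre, a quarter turn (10 deg) from the mould, level within 5 deg; marble untouched, within 20 mm of the middle; garlic, creamer and timer within 20 mm of their places (z of dish in the frame of mould between 0.065 and 0.17 m and horizontal distance between dish and mould below 0.06 m and angle between the x axis of dish and the x axis of mould, either way round above 1.39 rad and angle between dish's own z axis and vertical below 0.09 rad and horizontal distance between marble_center and dish_middle below 0.02 m and distance between marble_center and dish_middle below 0.028 m and linear speed of dish below 0.03 m/s and angular speed of dish below 0.15 rad/s and contact force between the fingers and dish above 2 N and contact force between dish and mould below 0.1 N and contact force between the fingers and marble below 0.1 N and distance of each of garlic, creamer, timer from where it was at the start of the episode below 0.02 m and distance between the grasp point and dish_grip below 0.05 m); the arm keeps its last pose, push and grip.
It fails at once if the marble runs far up the side of the hollow (36 mm from the middle) or out of the dish (horizontal distance between marble_center and dish_middle above 0.036 m).
It fails at once if the dish is tipped more than 15 degrees (angle between dish's own z axis and vertical above 0.26 rad).
It fails at once if the fingers hold the marble (contact force between the fingers and marble above 1 N).
It fails at once if a bystander is knocked away or over (distance of any of garlic, creamer, timer from where it was at the start of the episode above 0.03 m or angle between any of garlic, creamer, timer's own z axis and vertical above 0.5 rad).
It also fails if it takes over 38 s, if anything falls off the work surface, if the arm or the gripper's body presses on something with over 40 N, if the wrist force passes 120 N, or if a joint passes its speed limit or range.

## Robot

A 6-joint arm with a two-finger parallel gripper is mounted at the origin on a cart in front of the work surface, level with it; the furniture and walls round the work are solid. World frame = base frame: x ahead of the robot, y to its left, z up, the work surface at z = 0. Lengths are in m, angles in degrees, forces in N, time in s.
With the tool pointing down it reaches from about 0.4 to 0.825 m from the base axis. Payload 7 kg.
Tool frame: the origin (TCP) lies between the finger pads, 19 mm behind the fingertips; this is the grasp point; z points along the fingers, y is the direction in which the jaws open and shut (so a half turn about z gives the same grasp; the last joint's range is limited). The gripper opens to 88 mm and grips with 3 to 60 N. Pads are 19 mm wide; open, the fingers measure 130 mm over their backs; the gripper's body (78 mm by 193 mm) begins 47 mm behind the grasp point.
Start: joints at [-49.727, 20.546, 0.682, 0, -70.136, -16.507], TCP at [0.272, -0.618, 0.245] pointing down, gripper open.
Joint ranges: [-176.03, 176.03], [-82.01, 121.73], [-58.28, 71.71], [-173.87, 95.51], [-174.79, -0.11], [-173.66, 173.66]. Speed limits (degrees/s): [136.94, 136.94, 172.46, 180, 180, 180].

## Interface

Orientations are given as [roll, pitch, yaw] about the fixed x, y, z axes, in that order (R = Rz(yaw) Ry(pitch) Rx(roll)).
In Python, from plant import get_obs, snapshot, close_job gives the robot as it stands. The module is installed in compiled form; this text tells all that it offers.
- The arm moves only by the tool jog_arm, never from a script. Its argument "commands" is a list of rows, each a list of 4 numbers: the shift along the world's x, y, z in mm, then the turn about the world's z in degrees. In form: [[x, y, z, turn], ...]. A call has exactly 10 rows; each row shifts and turns the commanded pose from where the row before left it; what a row does not reach is not made up. A row lasts 1/12 s, in which the tool goes at most 41.7 mm and 7.16 degrees, less where a joint would pass 70% of its speed; a pose out of reach is approached as far as the arm can. A call is refused whole if a number of a shift passes 41.7 or a number of a turn 7.16, either way. A call with a gripper value outside its range is refused whole. "fingers" is the finger opening in mm, from 0 to 87.6, set as the call begins (left out, the last holds). The fingers move at their own pace and stop on an object; the grip force is fixed at half the most. Time passes only in rows, so rows that do not move let the fingers close, or fill a call up. It gives the time, the measured TCP pose, the force and the opening at its end, in the units of the state.
- get_obs(): the state, without advancing time (a new reading comes with each control period).
- snapshot(name): name is "side" or "top"; returns a dict with "image" (384x512x3 uint8, red, green, blue), "fov_y" (degrees; the focal length in pixels is half the picture's height over the tangent of half this angle, whatever the lens; pixels are square), "cx", "cy" (the principal point, pixels), "dist_coeffs" ([k1, k2, p1, p2, k3] as OpenCV has them; the pictures are not rectified), "rvec" (rotation vector, rad) and "tvec" (3), from world to camera coordinates, as OpenCV has them. Camera axes: x right, y down, z forward; pixel columns grow to the right and rows downward; lengths in m; the calibration is good to about 2 mm. A picture is of the moment at which its call begins. There is no depth.
- close_job(): hands the job in, once; it reports no verdict.
The state is a dict: "clock": time; "joint_pos": joint angles; "qvel": joint speeds; "tau": joint torques, N m; "tool_pos": TCP position; "orientation": TCP orientation; "force": force on the tool from outside, world axes, zero at the start; "moment": the same for the moment, N m; "opening": finger opening in m.
Only numpy, scipy, OpenCV 4.12 (cv2) and the standard library are available. Lean on these libraries where they do the work, as an engineer would, in place of code of your own. Each camera call takes 0.05 s, during which the arm holds its last target.

## Working session

There is one attempt and no reset: what is moved stays moved. The work goes in short steps, Python scripts to look and compute and a tool call to move; the robot and the scene stay as the last step left them, time stands still between calls to the robot, and variables do not carry over. Pictures are saved under pics/ and viewed, and the job is handed in when it is done.

Besides the shell and the picture viewer there is one more tool, called after ">>>" as name(argument=value, ...) on one line, values as JSON. jog_arm: Moves the arm, as the interface text tells. Its arguments: {"type":"object","properties":{"commands":{"type":"array","items":{"type":"array","items":{"type":"number"}}},"fingers":{"type":"number"}},"required":["commands"]}

```bash
mkdir -p pics; cat > h.py <<'E'
import numpy as np, cv2
from plant import get_obs, snapshot, close_job
def snap(n,f):
    s=snapshot(n); cv2.imwrite(f'pics/{f}.png',s['image'][:,:,::-1]); 
    np.save(f'pics/{f}.npy',s,allow_pickle=True); return s
def load(f): return np.load(f'pics/{f}.npy',allow_pickle=True).item()
def KD(s):
    f=384/2/np.tan(np.radians(s['fov_y'])/2)
    return np.array([[f,0,s['cx']],[0,f,s['cy']],[0,0,1.]]),np.array(s['dist_coeffs'],float)
def ray(s,uv):
    K,D=KD(s); p=cv2.undistortPoints(np.array(uv,float).reshape(-1,1,2),K,D).reshape(-1,2)
    R=cv2.Rodrigues(np.array(s['rvec'],float))[0]; t=np.array(s['tvec'],float).ravel()
    return -R.T@t, np.c_[p,np.ones(len(p))]@R
def onz(s,uv,z):
    c,d=ray(s,uv); return c+d*((z-c[2])/d[:,2])[:,None]
def proj(s,P):
    K,D=KD(s); return cv2.projectPoints(np.array(P,float).reshape(-1,1,3),np.array(s['rvec'],float),np.array(s['tvec'],float),K,D)[0].reshape(-1,2)
E
python3 - <<'E'
from h import *
o=get_obs(); print(o)
for n in('top','side'):
    s=snap(n,n+'0'); print(n,ray(s,[[256,192]]),s['fov_y'],s['dist_coeffs'])
E
```

```text
{'clock': 0.0, 'joint_pos': array([-4.97278717e+01,  2.05913099e+01,  6.31743427e-01, -1.89773832e-02,
       -7.01376390e+01, -1.65070022e+01]), 'qvel': array([ 0.01345921,  0.04348084, -0.00262262, -0.01822461, -0.00160517,
       -0.01672564]), 'tau': array([-2.67394062e-04, -5.82719278e+01,  2.93058783e+01,  6.99735135e+00,
        6.84848113e-03, -1.91575682e-04]), 'tool_pos': array([ 0.27178726, -0.61733534,  0.24441227]), 'orientation': array([ 1.79901732e+02, -1.05172081e-02, -1.56241328e+02]), 'force': array([ 0.23718605, -0.36423547, -0.17725553]), 'moment': array([ 0.04611129,  0.00801179, -0.0367728 ]), 'opening': 0.08785701833764374}
top (array([ 0.49957389, -0.00871675,  1.00792175]), array([[ 0.07661535,  0.00815703, -0.99715226]])) 49.36436434993482 [-0.12869505  0.          0.          0.          0.        ]
side (array([0.22412785, 0.5417253 , 0.63347462]), array([[ 0.42238195, -0.63468046, -0.64717   ]])) 48.07144373258293 [-0.10052381  0.          0.          0.          0.        ]
```

View pics/top0.png

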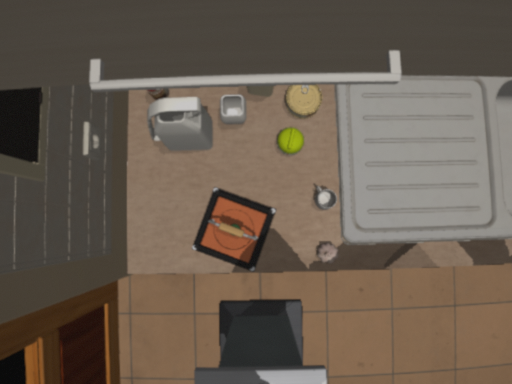

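View pics/side0.png

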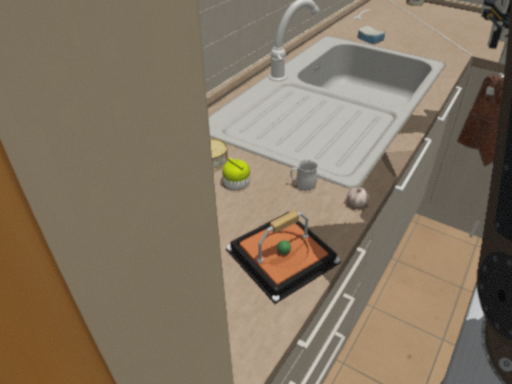

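The top view shows the mould near (234,229), with the grip at about (232,229) running along (210,222)-(257,237). In the side view the grip is at about (285,220) and the marble at (284,248).

```bash
python3 - <<'E'
from h import *
t=load('top0'); s=load('side0')
def mask(s,lo,hi,box):
    h=cv2.cvtColor(s['image'],cv2.COLOR_RGB2HSV); m=cv2.inRange(h,np.array(lo),np.array(hi)); z=np.zeros_like(m); x0,y0,x1,y1=box; z[y0:y1,x0:x1]=m[y0:y1,x0:x1]; return z
hs=cv2.cvtColor(t['image'],cv2.COLOR_RGB2HSV); print('hsv dish,grip',hs[215,240],hs[229,232],hs[195,215])
hs2=cv2.cvtColor(s['image'],cv2.COLOR_RGB2HSV); print(hs2[220,285],hs2[265,285],hs2[248,284])
# mould dark
m=mask(t,(0,0,0),(180,255,45),(185,180,285,278)); m|=mask(t,(0,170,60),(12,255,255),(185,180,285,278))
m=cv2.morphologyEx(m,cv2.MORPH_CLOSE,np.ones((5,5)))
c=max(cv2.findContours(m,0,2)[0],key=cv2.contourArea); r=cv2.minAreaRect(c);b=cv2.boxPoints(r)
P=onz(t,b,0.02);print('mould',r,P.round(4),P.mean(0).round(4),[np.linalg.norm(P[i]-P[i-1]).round(4) for i in range(4)],[np.degrees(np.arctan2(*(P[i]-P[i-1])[1::-1])).round(1) for i in range(4)])
d=mask(t,(0,170,60),(12,255,255),(185,180,285,278)); d=cv2.morphologyEx(d,cv2.MORPH_CLOSE,np.ones((9,9)))
c=max(cv2.findContours(d,0,2)[0],key=cv2.contourArea); r=cv2.minAreaRect(c);b=cv2.boxPoints(r)
P=onz(t,b,0.024);print('dish',r,P.mean(0).round(4),[np.linalg.norm(P[i]-P[i-1]).round(4) for i in range(4)],[np.degrees(np.arctan2(*(P[i]-P[i-1])[1::-1])).round(1) for i in range(4)])
for n,S,box,z in(('t',t,(205,215,262,245),.103),('s',s,(265,205,305,232),.094)):
    g=mask(S,(14,70,90),(30,200,255),box); c=max(cv2.findContours(g,0,2)[0],key=cv2.contourArea); r=cv2.minAreaRect(c);M=cv2.moments(c);ctr=[M['m10']/M['m00'],M['m01']/M['m00']]
    b=cv2.boxPoints(r);P=onz(S,b,z); print(n,'grip',r,ctr,onz(S,[ctr],z).round(4),[np.linalg.norm(P[i]-P[i-1]).round(4) for i in range(4)],[np.degrees(np.arctan2(*(P[i]-P[i-1])[1::-1])).round(1) for i in range(4)])
g=mask(s,(50,80,20),(95,255,255),(265,235,305,262));M=cv2.moments(g,True);print('marble',[M['m10']/M['m00'],M['m01']/M['m00']],onz(s,[[M['m10']/M['m00'],M['m01']/M['m00']]],0.025))
for n,S,b in(('top',t,(170,170,300,290)),('side',s,(210,190,350,310))):
    cv2.imwrite(f'pics/{n}0z.png',cv2.resize(S['image'][b[1]:b[3],b[0]:b[2],::-1],None,fx=4.5,fy=4.5,interpolation=2))
E
```

```text
hsv dish,grip [ 10 164 160] [ 17 116 158] [15 15 34]
[ 19 103 191] [ 11 149 192] [ 61 102 115]
mould ((233.8175048828125, 229.25181579589844), (64.93118286132812, 65.18748474121094), 19.98310661315918) [[ 0.4444  0.1532  0.02  ]
 [ 0.5885  0.098   0.02  ]
 [ 0.5324 -0.0457  0.02  ]
 [ 0.3899  0.0101  0.02  ]] [0.4888 0.0539 0.02  ] [np.float64(0.1531), np.float64(0.1543), np.float64(0.1542), np.float64(0.1531)] [np.float64(69.2), np.float64(-20.9), np.float64(-111.3), np.float64(158.6)]Traceback (most recent call last):
  File "<stdin>", line 13, in <module>
ValueError: max() iterable argument is empty
```

```bash
python3 - <<'E'
from h import *
t=load('top0'); s=load('side0')
def mask(s,lo,hi,box):
    h=cv2.cvtColor(s['image'],cv2.COLOR_RGB2HSV); m=cv2.inRange(h,np.array(lo),np.array(hi)); z=np.zeros_like(m); x0,y0,x1,y1=box; z[y0:y1,x0:x1]=m[y0:y1,x0:x1]; return z
def rep(n,c,S,z):
    r=cv2.minAreaRect(c);b=cv2.boxPoints(r);P=onz(S,b,z);print(n,np.round(r[0],1),P.mean(0).round(4),'len',[np.linalg.norm(P[i]-P[i-1]).round(4) for i in (1,2)],'ang',[np.degrees(np.arctan2(*(P[i]-P[i-1])[1::-1])).round(1) for i in (1,2)])
big=lambda m:max(cv2.findContours(m,0,2)[0],key=cv2.contourArea)
d=mask(t,(5,140,60),(13,255,255),(185,180,285,278)); d=cv2.morphologyEx(d,cv2.MORPH_CLOSE,np.ones((9,9)))
rep('dish',big(d),t,.024)
for n,S,box,z in(('t',t,(205,215,262,245),.10),('s',s,(265,205,305,232),.094)):
    g=mask(S,(14,70,90),(30,138,255),box); rep(n+'grip',big(g),S,z)
    M=cv2.moments(g,True);c=[[M['m10']/M['m00'],M['m01']/M['m00']]];print(c,onz(S,c,z))
    globals()['r'+n]=ray(S,c)
(c1,d1),(c2,d2)=rt,rs
d1,d2=d1[0],d2[0]
k=np.linalg.lstsq(np.c_[d1,-d2],c2-c1,rcond=None)[0];print('tri',c1+k[0]*d1,c2+k[1]*d2)
g=mask(s,(50,80,20),(95,255,255),(265,235,305,262));M=cv2.moments(g,True);print('marble',[M['m10']/M['m00'],M['m01']/M['m00']],onz(s,[[M['m10']/M['m00'],M['m01']/M['m00']]],0.025))
for n,S,b in(('top',t,(170,170,300,290)),('side',s,(210,190,350,310))):
    cv2.imwrite(f'pics/{n}0z.png',cv2.resize(S['image'][b[1]:b[3],b[0]:b[2],::-1],None,fx=4.5,fy=4.5,interpolation=2))
E
```

```text
dish [233.2 229. ] [0.4894 0.055  0.024 ] len [np.float64(0.1247), np.float64(0.1242)] ang [np.float64(-22.3), np.float64(-112.5)]
tgrip [231.  229.5] [0.4891 0.0548 0.1   ] len [np.float64(0.0185), np.float64(0.0543)] ang [np.float64(-19.5), np.float64(-109.5)]
[[231.07329842931938, 229.5392670157068]] [[0.48896854 0.05457744 0.1       ]]
sgrip [284.3 220.6] [0.49   0.0512 0.094 ] len [np.float64(0.0604), np.float64(0.0321)] ang [np.float64(-112.1), np.float64(138.2)]
[[284.2172701949861, 220.31197771587745]] [[0.49049489 0.05125518 0.094     ]]
tri [0.48894153 0.05473863 0.0976878 ] [0.4886772  0.05460215 0.09768137]
marble [283.4824561403509, 246.71052631578948] [[0.48936772 0.05146317 0.025     ]]
```

```bash
sleep 3
```

```text
(no output)
```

View pics/top0z.png

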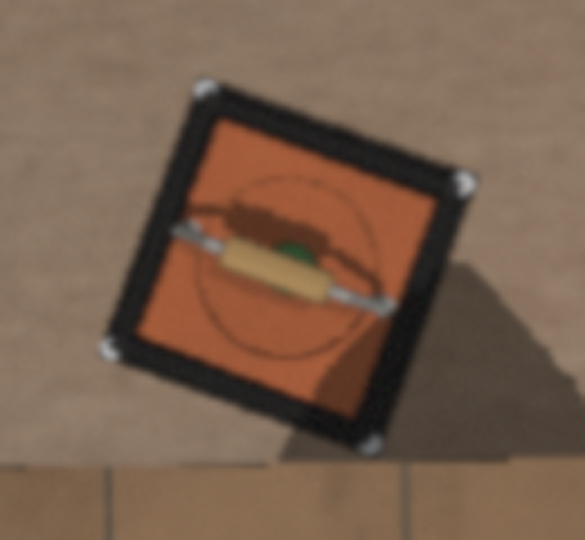

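View pics/side0z.png

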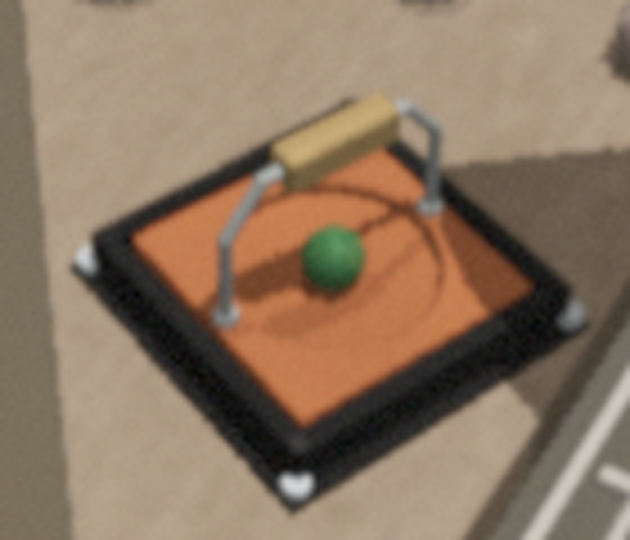

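Two rays put the grip at (0.489, 0.0545, ~0.097), against about 0.094 expected, and the mould and dish centres agree within 1 mm. The dish yaw is about -21°, so the tool yaw should be -111°. That means moving in by (217, 672, -75) mm and turning +45°.

>>> jog_arm(commands=[[7.2, 22.4, -2.5, 1.5], [7.2, 22.4, -2.5, 1.5], [7.2, 22.4, -2.5, 1.5], [7.2, 22.4, -2.5, 1.5], [7.2, 22.4, -2.5, 1.5], [7.2, 22.4, -2.5, 1.5], [7.2, 22.4, -2.5, 1.5], [7.2, 22.4, -2.5, 1.5], [7.2, 22.4, -2.5, 1.5], [7.2, 22.4, -2.5, 1.5]], fingers=60)

```text
clock: 0.93
tool_pos: [0.344, -0.3925, 0.22]
orientation: [180.0, -0.0, -141.2]
force: [0.0, 0.6, 0.1]
opening: 0.06
```

>>> jog_arm(commands=[[7.2, 22.4, -2.5, 1.5], [7.2, 22.4, -2.5, 1.5], [7.2, 22.4, -2.5, 1.5], [7.2, 22.4, -2.5, 1.5], [7.2, 22.4, -2.5, 1.5], [7.2, 22.4, -2.5, 1.5], [7.2, 22.4, -2.5, 1.5], [7.2, 22.4, -2.5, 1.5], [7.2, 22.4, -2.5, 1.5], [7.2, 22.4, -2.5, 1.5]])

```text
clock: 1.77
tool_pos: [0.4159, -0.1686, 0.1951]
orientation: [180.0, -0.0, -126.2]
force: [0.9, -0.3, -0.5]
opening: 0.0598
```

>>> jog_arm(commands=[[7.2, 22.4, -2.5, 1.5], [7.2, 22.4, -2.5, 1.5], [7.2, 22.4, -2.5, 1.5], [7.2, 22.4, -2.5, 1.5], [7.2, 22.4, -2.5, 1.5], [7.2, 22.4, -2.5, 1.5], [7.2, 22.4, -2.5, 1.5], [7.2, 22.4, -2.5, 1.5], [7.2, 22.4, -2.5, 1.5], [8, 22.9, -2.5, 1.5]])

```text
clock: 2.6
tool_pos: [0.4887, 0.0558, 0.1701]
orientation: [180.0, -0.0, -111.2]
force: [0.7, 0.4, 0.6]
opening: 0.0596
```

>>> jog_arm(commands=[[0, 0, 0, 0], [0, 0, 0, 0], [0, 0, 0, 0], [0, 0, 0, 0], [0, 0, 0, 0], [0, 0, 0, 0], [0, 0, 0, 0], [0, 0, 0, 0], [0, 0, 0, 0], [0, 0, 0, 0]])

```text
clock: 3.43
tool_pos: [0.4888, 0.0547, 0.1704]
orientation: [-180.0, 0.0, -111.2]
force: [0.5, 0.1, 1.1]
opening: 0.0601
```

```bash
python3 - <<'E'
from h import *
o=get_obs(); print(o['clock'],o['tool_pos'],o['orientation'],o['joint_pos'],o['force'],o['opening'])
s=snap('side','side1'); print(proj(s,[o['tool_pos']]))
E
```

```text
3.4333 [0.48882127 0.05465764 0.17043767] [-1.79993634e+02  7.69831990e-03 -1.11246635e+02] [ 2.93309743e+01  7.00194198e+00 -2.80470586e+01  3.55821960e-05
 -5.49410098e+01 -5.05776298e+01] [0.4720779 0.117     1.0637104] 0.06010578807878286
[[285.52321109 189.02460849]]
```

View pics/side1.png

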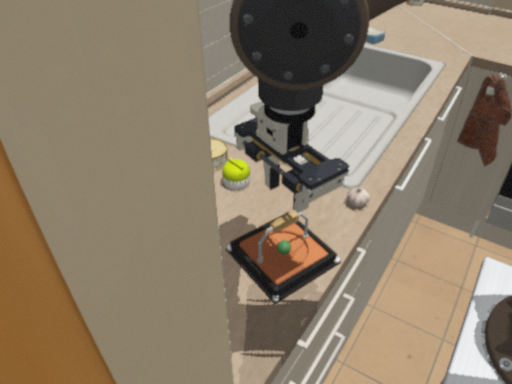

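The side view shows the fingers at about (272,180) and (305,195), straddling the grip at (285,220) with the jaws across it. Next I descend 76 mm to z≈0.094 and close.

>>> jog_arm(commands=[[0, 0, -10, 0], [0, 0, -10, 0], [0, 0, -10, 0], [0, 0, -10, 0], [0, 0, -10, 0], [0, 0, -10, 0], [0, 0, -8, 0], [0, 0, -5, 0], [0, 0, -3, 0], [0, 0, 0, 0]])

```text
clock: 4.32
tool_pos: [0.4886, 0.0546, 0.0937]
orientation: [180.0, -0.0, -111.2]
force: [-0.2, -0.9, 0.8]
opening: 0.0598
```

```bash
python3 - <<'E'
from h import *
o=get_obs(); print(o['clock'],o['tool_pos'],o['force'],o['opening'])
s=snap('side','side2'); cv2.imwrite('pics/side2z.png',cv2.resize(s['image'][150:310,200:360,::-1],None,fx=3.7,fy=3.7,interpolation=2))
E
```

```text
4.3167 [0.48857519 0.05461897 0.09369517] [-0.17206481 -0.88968873  0.8166023 ] 0.05984313595872504
```

View pics/side2z.png

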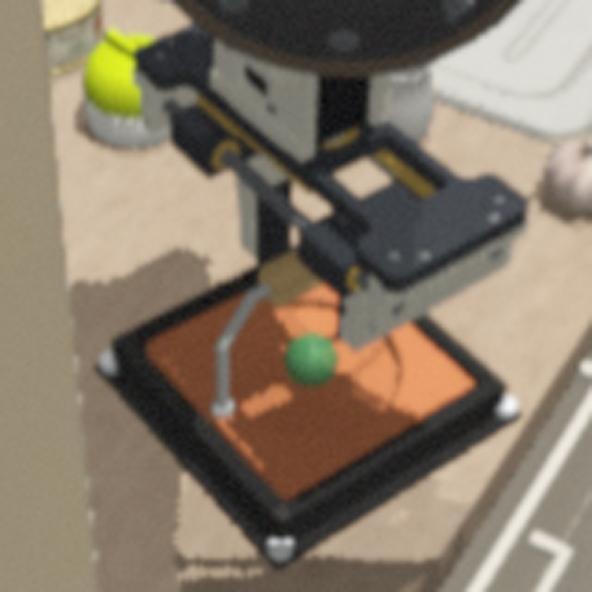

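The picture shows the grip at about (285,280) in the zoom, sitting between the two fingers, with the marble at (310,360) undisturbed. I close now.

>>> jog_arm(commands=[[0, 0, 0, 0], [0, 0, 0, 0], [0, 0, 0, 0], [0, 0, 0, 0], [0, 0, 0, 0], [0, 0, 0, 0], [0, 0, 0, 0], [0, 0, 0, 0], [0, 0, 0, 0], [0, 0, 0, 0]], fingers=0)

```text
clock: 5.2
tool_pos: [0.4888, 0.0548, 0.0944]
orientation: [-180.0, 0.0, -111.2]
force: [-0.4, -0.1, 1.8]
opening: 0.0157
```

>>> jog_arm(commands=[[0, 0, 0, 0], [0, 0, 0, 0], [0, 0, 0, 0], [0, 0, 0, 0], [0, 0, 0, 0], [0, 0, 0, 0], [0, 0, 0, 0], [0, 0, 0, 0], [0, 0, 0, 0], [0, 0, 0, 0]])

```text
clock: 6.03
tool_pos: [0.4888, 0.0548, 0.0944]
orientation: [-180.0, 0.0, -111.2]
force: [-1.9, -0.4, 2.9]
opening: 0.0159
```

```bash
python3 - <<'E'
from h import *
o=get_obs(); print(o['clock'],o['tool_pos'],o['force'],o['moment'],o['opening'])
s=snap('side','side3'); cv2.imwrite('pics/side3z.png',cv2.resize(s['image'][150:310,200:360,::-1],None,fx=3.7,fy=3.7,interpolation=2))
E
```

```text
6.0333 [0.48883645 0.05478008 0.09442258] [-1.88043893 -0.35880086  2.91502836] [0.07990782 0.29033991 0.049535  ] 0.01593437977976246
```

View pics/side3z.png

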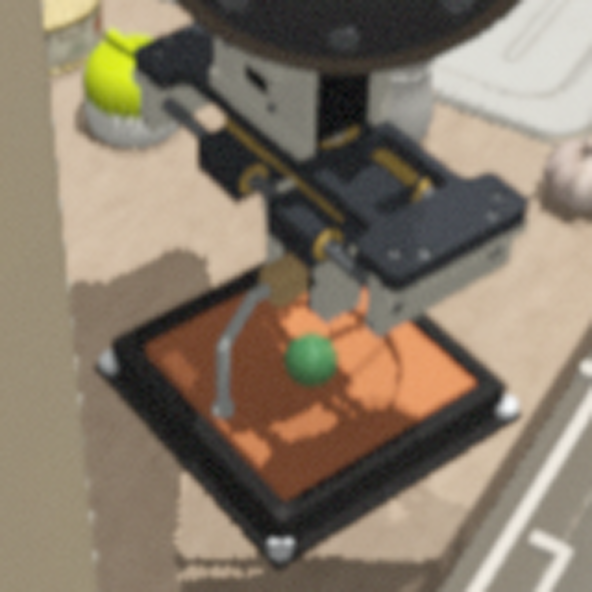

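The opening is 15.9 mm, which matches the 16 mm grip, and the marble has not moved. Now a gentle straight lift.

>>> jog_arm(commands=[[0, 0, 0.5, 0], [0, 0, 1, 0], [0, 0, 1.5, 0], [0, 0, 2, 0], [0, 0, 2.5, 0], [0, 0, 3, 0], [0, 0, 3, 0], [0, 0, 3, 0], [0, 0, 3, 0], [0, 0, 3, 0]])

```text
clock: 6.92
tool_pos: [0.4888, 0.0548, 0.1173]
orientation: [-180.0, 0.0, -111.2]
force: [0.6, -0.6, -3.2]
opening: 0.0158
```

>>> jog_arm(commands=[[0, 0, 3, 0], [0, 0, 3, 0], [0, 0, 3, 0], [0, 0, 3, 0], [0, 0, 3, 0], [0, 0, 2.5, 0], [0, 0, 2, 0], [0, 0, 1.5, 0], [0, 0, 1, 0], [0, 0, 0.5, 0]])

```text
clock: 7.75
tool_pos: [0.4888, 0.0548, 0.1395]
orientation: [-180.0, 0.0, -111.2]
force: [0.2, -0.8, -3.4]
opening: 0.0158
```

```bash
python3 - <<'E'
from h import *
o=get_obs(); print(o['clock'],o['tool_pos'],o['orientation'],o['force'],o['moment'],o['opening'])
s=snap('side','side4'); cv2.imwrite('pics/side4z.png',cv2.resize(s['image'][130:310,190:370,::-1],None,fx=3.3,fy=3.3,interpolation=2))
s=snap('top','top4'); cv2.imwrite('pics/top4z.png',cv2.resize(s['image'][150:290,165:305,::-1],None,fx=4,fy=4,interpolation=2))
E
```

```text
7.75 [0.48881954 0.05478598 0.13948274] [-1.79997555e+02  5.81847703e-03 -1.11233372e+02] [ 0.24225979 -0.77470031 -3.37553989] [ 0.01997541  0.05291559 -0.03880345] 0.015788119542724036
```

View pics/side4z.png

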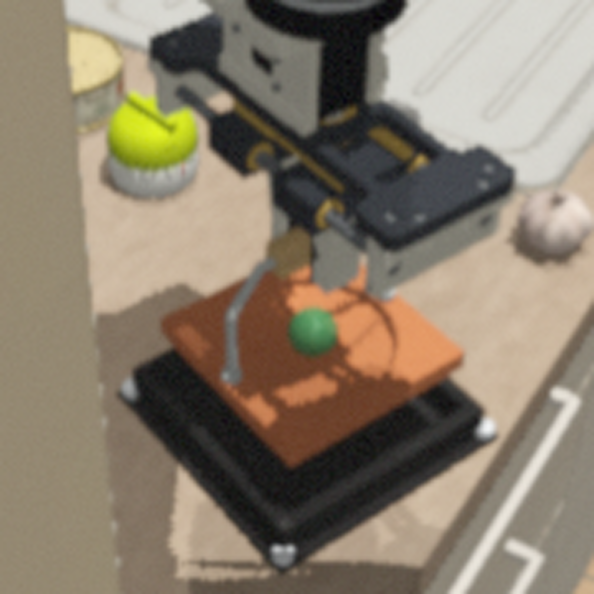

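View pics/top4z.png

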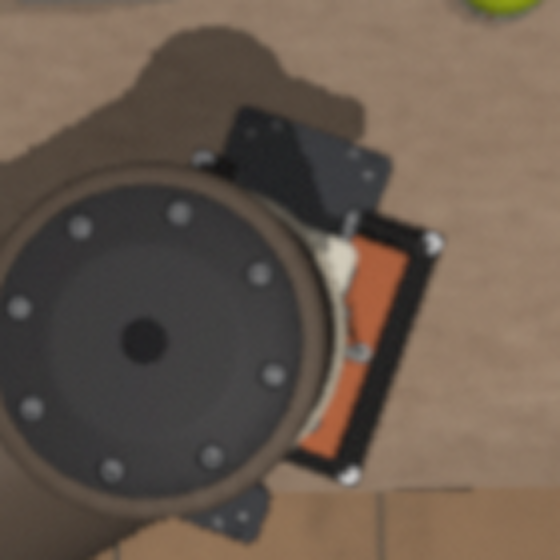

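The dish has risen 45 mm, level, with the marble at the middle (zoom (313,332)), and it is clear of the rim. I continue up, then turn +90° with gentle ramps.

>>> jog_arm(commands=[[0, 0, 1, 0], [0, 0, 2, 0], [0, 0, 3, 0], [0, 0, 4, 0], [0, 0, 5, 0], [0, 0, 5, 0], [0, 0, 5, 0], [0, 0, 5, 0], [0, 0, 5, 0], [0, 0, 5, 0]])

```text
clock: 8.68
tool_pos: [0.4888, 0.0548, 0.18]
orientation: [-180.0, 0.0, -111.2]
force: [-0.1, 0.1, -3.2]
opening: 0.0161
```

>>> jog_arm(commands=[[0, 0, 4, 0], [0, 0, 3, 0], [0, 0, 2, 0], [0, 0, 1, 0], [0, 0, 0, 0], [0, 0, 0, 0], [0, 0, 0, 0], [0, 0, 0, 0], [0, 0, 0, 0], [0, 0, 0, 0]])

```text
clock: 9.52
tool_pos: [0.4888, 0.0547, 0.1892]
orientation: [180.0, -0.0, -111.2]
force: [-0.0, 0.2, -3.0]
opening: 0.0161
```

>>> jog_arm(commands=[[0, 0, 0, 0.3], [0, 0, 0, 0.6], [0, 0, 0, 0.9], [0, 0, 0, 1.2], [0, 0, 0, 1.5], [0, 0, 0, 1.8], [0, 0, 0, 2.1], [0, 0, 0, 2.4], [0, 0, 0, 2.7], [0, 0, 0, 3]])

```text
clock: 10.35
tool_pos: [0.4888, 0.0548, 0.1894]
orientation: [-180.0, 0.0, -94.5]
force: [-0.6, -0.6, -3.2]
opening: 0.0161
```

>>> jog_arm(commands=[[0, 0, 0, 3], [0, 0, 0, 3], [0, 0, 0, 3], [0, 0, 0, 3], [0, 0, 0, 3], [0, 0, 0, 3], [0, 0, 0, 3], [0, 0, 0, 3], [0, 0, 0, 3], [0, 0, 0, 3]])

```text
clock: 11.18
tool_pos: [0.4888, 0.0547, 0.1894]
orientation: [180.0, -0.0, -64.5]
force: [0.5, -0.7, -3.6]
opening: 0.0159
```

>>> jog_arm(commands=[[0, 0, 0, 3], [0, 0, 0, 3], [0, 0, 0, 3], [0, 0, 0, 3], [0, 0, 0, 3], [0, 0, 0, 3], [0, 0, 0, 3], [0, 0, 0, 3], [0, 0, 0, 3], [0, 0, 0, 3]])

```text
clock: 12.02
tool_pos: [0.4888, 0.0548, 0.1894]
orientation: [-180.0, -0.0, -34.5]
force: [-0.8, 0.7, -3.2]
opening: 0.0162
```

>>> jog_arm(commands=[[0, 0, 0, 2.7], [0, 0, 0, 2.4], [0, 0, 0, 2.1], [0, 0, 0, 1.8], [0, 0, 0, 1.5], [0, 0, 0, 1.2], [0, 0, 0, 0.9], [0, 0, 0, 0.6], [0, 0, 0, 0.3], [0, 0, 0, 0]])

```text
clock: 12.85
tool_pos: [0.4888, 0.0548, 0.1894]
orientation: [-180.0, -0.0, -21.2]
force: [-0.5, 1.0, -3.4]
opening: 0.0155
```

>>> jog_arm(commands=[[0, 0, 0, 0], [0, 0, 0, 0], [0, 0, 0, 0], [0, 0, 0, 0], [0, 0, 0, 0], [0, 0, 0, 0], [0, 0, 0, 0], [0, 0, 0, 0], [0, 0, 0, 0], [0, 0, 0, 0]])

```text
clock: 13.68
tool_pos: [0.4888, 0.0548, 0.1894]
orientation: [180.0, 0.0, -21.2]
force: [0.7, 0.4, -2.9]
opening: 0.016
```

```bash
python3 - <<'E'
from h import *
o=get_obs(); print(o['clock'],o['tool_pos'],o['orientation'],o['force'],o['moment'],o['opening'])
s=snap('side','side5'); cv2.imwrite('pics/side5z.png',cv2.resize(s['image'][110:310,180:380,::-1],None,fx=3,fy=3,interpolation=2))
s=snap('top','top5'); cv2.imwrite('pics/top5z.png',cv2.resize(s['image'][150:290,165:305,::-1],None,fx=4,fy=4,interpolation=2))
E
```

```text
13.6833 [0.48878826 0.05475113 0.18935046] [ 1.79999466e+02  1.81037094e-03 -2.12358740e+01] [ 0.71564689  0.40046909 -2.93749514] [-0.05129003  0.1327551  -0.07157283] 0.016049716861422522
```

View pics/side5z.png

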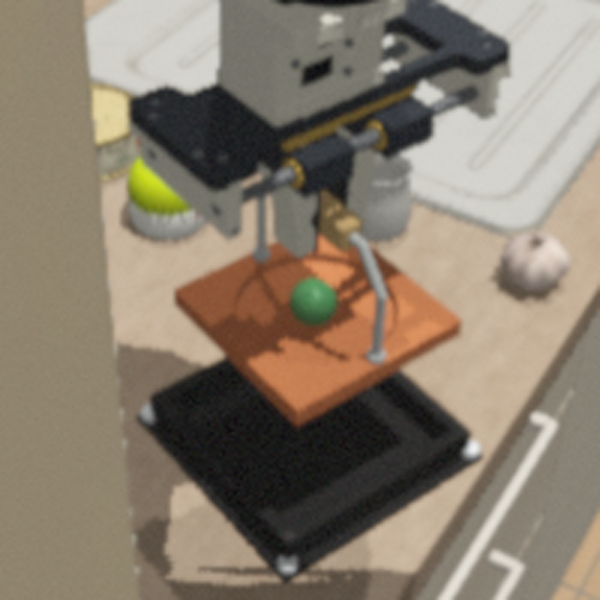

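View pics/top5z.png

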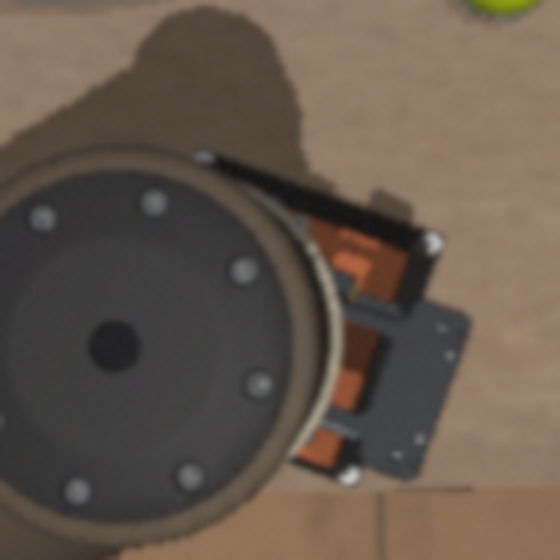

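The dish is up and turned a quarter turn, with its side-view corners near (178,296), (458,322) and (298,415) in the zoom and the marble at (313,302). I'll check the numbers before handing in.

```bash
python3 - <<'E'
from h import *
s=load('side5'); h=cv2.cvtColor(s['image'],cv2.COLOR_RGB2HSV)
b=np.array([180,110])
# expected rim corners for level dish, yaw -21.2+90, z: TCP 0.1894-0.088(+~0)
c=np.array([.4888,.0548]);a=np.radians(68.8);R=np.array([[np.cos(a),-np.sin(a)],[np.sin(a),np.cos(a)]])
P=[[*(c+R@np.array(q)*.06),.1012+.018] for q in((1,1),(1,-1),(-1,-1),(-1,1))]
print('expected rim corners zoom px',((proj(s,P)-b)*3).round(0).tolist())
m=cv2.inRange(h,np.array((50,80,20)),np.array((95,255,255)));m[:195]=0;m[230:]=0;m[:,:265]=0;m[:,310:]=0
M=cv2.moments(m,True);p=[M['m10']/M['m00'],M['m01']/M['m00']];print('marble',p,onz(s,[p],.1012+.019),'expected at middle',proj(s,[[*c,.1012+.019]]))
s0=load('side0');print('bias at start',onz(s0,[[283.48,246.71]],.025))
d=cv2.absdiff(s['image'],s0['image']).sum(2)
for n,(x,y) in dict(garlic=(357,199)).items(): print(n,d[y-12:y+12,x-12:x+12].mean())
cv2.imwrite('pics/cmp.png',np.hstack([cv2.resize(q['image'][130:230,205:385,::-1],None,fx=2.2,fy=2.2) for q in(s0,s)]))
E
```

```text
expected rim corners zoom px [[296.0, 411.0], [171.0, 290.0], [329.0, 214.0], [460.0, 320.0]]
marble [284.1578947368421, 209.93421052631578] [[0.49083534 0.05255956 0.1202    ]] expected at middle [[284.51663358 211.09167414]]
bias at start [[0.48937234 0.05146452 0.025     ]]
garlic 93.13020833333333
```

View pics/cmp.png

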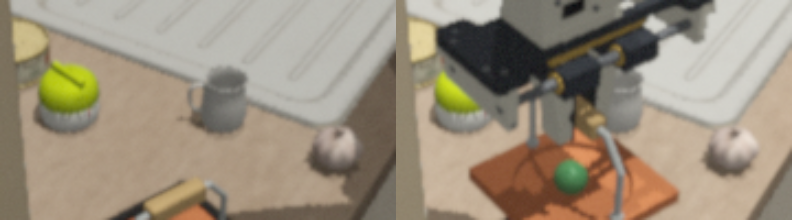

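The rim corners are within about 2 px of where a level, turned dish should show them. The marble is within about 3 mm of the middle, and the bystanders look unmoved. I'm handing in.

```bash
python3 -c "
from plant import *
print(get_obs()['clock']); print(close_job())"
```

```text
13.7833
the job is handed in; nothing more can be done
None
```

I lifted the dish straight up 95 mm by its grip, turned it +90° over the mould with gentle ramps, and handed the job in at 13.8 s. The hand-in gave no verdict. At that point the arm was still holding the dish.

Last checks, from the tool readings and the side camera:
- **Grip:** the fingers are open 16.0 mm on the 16 mm grip and carry about 3 N of weight.
- **Pose:** the tool is at z = 0.189 m, so the underside should be about 101 mm above the worktop. The tool has turned exactly 90.0°, and the rim corners lie within about 2 px of where a level, turned dish should show them.
- **Marble:** it is about 3 mm from the middle, which is about the error of the measurement.
- **Bystanders:** garlic, creamer and timer look unmoved when the start and end pictures are put side by side. The one numeric check, a pixel difference at the garlic, came out high. I put that down to a changed shadow without confirming it, because the bulb's outline is in the same place.

The top camera could not confirm the final pose, because the arm hid most of the dish.

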